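Lay out the soldering bench from the stacked blocks

ROBOT

A 7-joint arm with a two-finger parallel gripper is mounted at the origin on the work surface. World frame = base frame: x ahead of the robot, y to its left, z up, the work surface at z = 0. Lengths are in m, angles in rad, forces in N, time in s.
With the tool pointing down it reaches from about 0.375 to 0.925 m from the base axis. Payload 3.1 kg.
Tool frame: the origin (TCP) lies between the finger pads; the fingertips stand 19 mm ahead of it and the grasp point (between the pads) is the TCP; z points along the fingers, y is the line along which they close (so a half turn about z gives the same grasp; the last joint's range is limited). The gripper opens to 85 mm and grips with 20 to 120 N. Pads are 22 mm wide; open, the fingers measure 114 mm over their backs; the gripper's body (76 mm by 85 mm) begins 54 mm behind the grasp point. The pads swing forward as they close: fully open they stand 13 mm farther back than shut.
Start: joints at [-1.401, 0.383, 0.044, 1.598, -0.018, 1.161, -0.05], TCP at [0.172, 0.627, 0.25] pointing down, gripper open.
Joint ranges: [-2.61, 2.61], [-0.41, 2.15], [-1.48, 1.57], [0, 2.5], [-1.57, 4.71], [0.05, 1.97], [-2.85, 2.85]. Speed limits (rad/s): [2.79, 2.79, 3.14, 3.14, 3.14, 3.14, 3.14].

INTERFACE

Orientations are given as a unit quaternion [x, y, z, w].
In Python, from bench import move_ptp, movel, move_j, move_gripper, pause, inverse_kinematics, read_camera, camera_params, MotionError, sign_off, look_for, tip_of, read_time_s, read_qpos, read_joint_vel, read_effort, read_eef_pos, read_tcp_rot, read_ft_force, read_ft_torque, read_finger_gap, read_grasp_force gives the robot as it stands. Calls block until the motion is done:
- move_ptp(position, orientation): joint-space move of the TCP to a pose.
- movel(position, orientation=None, speed=0.15): straight line of the TCP; orientation=None keeps the orientation; speed is the mean speed in m/s.
- move_j(angles): joint-space move.
- move_gripper(opening, effort=None): finger opening in m; effort is the grip in N (None keeps the last); returns when the fingers have stopped.
- pause(seconds).
- inverse_kinematics(position, orientation): joint angles nearest the present ones, or None.
- read_camera(name): name is "scene" or "top" or "wrist"; returns the picture (400x640x3 uint8, red, green, blue); there is no depth.
- camera_params(name): a dict with "K" (3x3 intrinsics, pixels), "dist_coeffs" ([k1, k2, p1, p2, k3] as OpenCV has them; the pictures are not rectified), "camera_from_world" (4x4, takes a point from world to camera coordinates). Camera axes: x right, y down, z forward; pixel columns grow to the right and rows downward; lengths in m; the calibration is good to about 2 mm. A picture is of the moment at which its call begins: read the wrist's pose just before it. camera_params takes no time and is no camera call; for the wrist camera it gives the pose at the moment of the call.
A pose or a line that the arm cannot do raises MotionError and nothing moves.
- sign_off(): hands the job in; it is judged then, once.
Trained networks look in the newest picture that a camera, given by its name, has taken for a name from the list of things; names that differ only in an ending like _2 or _b are one class to them, and where a whole thing is asked for, a point or a joint stands for the part that bears it (a point fixed in the world has none). Each returns a list of dicts, best first, with "confidence" (0 to 1); they miss things now and then, are a little off and sometimes report something else, mostly with a low value. They report only what shows in the picture. A call takes as long as a camera call.
- look_for(camera, name): "at" ([column, row] in pixels, amid what is visible of it).
- tip_of(camera, name): "at" ([column, row] in pixels: a listed point, or the origin of a listed thing).
Readings, each from a call of its own:
- read_time_s(): time.
- read_qpos(): joint angles.
- read_joint_vel(): joint speeds.
- read_effort(): joint torques, N m.
- read_eef_pos(): TCP position.
- read_tcp_rot(): TCP orientation.
- read_ft_force(): force on the tool from outside, world axes, zero at the start.
- read_ft_torque(): the same for the moment, N m.
- read_finger_gap(): finger opening in m.
- read_grasp_force(): force on a finger pad.
Only numpy, scipy, OpenCV 4.12 (cv2) and the standard library are available. Lean on these libraries where they do the work, as an engineer would, in place of code of your own. Each camera call takes 0.05 s, during which the arm holds its last target. There are 200 camera calls.

TASK

The soldering things are stored in two piles on the kiln shelf: take the piles apart and lay the bench out for work. Put the black charcoal block down in its sheet-steel holder, the cream magnesia block in the middle of the steel turntable, the white honeycomb board in the middle of the terracotta tile with their long sides parallel, the blue flux dish in the middle of the round cork mat and the red-lidded solder tin in the little wooden tray. Everything ends flat, right way up and let go on its own place; drop nothing on the way, the ceramics chip.

Things in the scene. Friction and masses are not known exactly. Their poses are not given: they have to be found in the camera images.
- charcoal: Matt black charcoal block, 120 x 56 x 30 mm, 0.1 kg. Origin: centre of its underside; x along the 120 mm, z up. Starts on the kiln shelf (fixed beige slab, 136 x 184 x 8 mm, on the bench) side by side with the magnesia block, either way round, centres 112 mm apart, gap 54 mm. One of the two carries the honeycomb board with the flux dish on it, the other the solder tin.
- magnesia: Cream magnesia soldering block with two brown scorch spots, 120 x 56 x 30 mm, about 0.13 kg. Origin: centre of its underside; x along the 120 mm, z up. Stands on the kiln shelf beside the charcoal block, with the honeycomb board or the solder tin on top of it.
- honeycomb: White ceramic honeycomb board with rows of small dark holes, 84 x 56 x 14 mm, about 0.09 kg. Origin: centre of its underside; x along the 84 mm, z up. At the start it lies flat on one of the two blocks (either one), about the same way round; the flux dish stands on it.
- flux_dish: Round blue ceramic flux dish with a white cone standing in it, 56 mm across, 24 mm tall (cone tip 26 mm), about 0.07 kg, outer wall upright above 6 mm. Origin: centre of its underside, z up. Stands on the honeycomb board at the start, about in its middle.
- solder_tin: Round closed tin, aluminium with a red lid, 54 mm across the lid (lid from 13 to 24 mm height, body below it 52 mm), 24 mm tall, about 0.06 kg. Origin: centre of its underside, z up. Stands on the block that does not carry the honeycomb board.
- holder: Place of the charcoal block: fixed dark sheet-steel holder, an open tray 144 x 80 mm outside, 140 x 76 mm inside, rim 12 mm high, sheet 2 mm thick: its inner floor lies 2 mm above its origin. Origin: centre of its underside, on the bench; x along the 144 mm, z up.
- turntable: Place of the magnesia block: fixed soldering turntable, green cast foot under a round steel disc 140 mm across with ring marks; the disc's flat top is 30 mm above the origin and turns stiffly about its upright middle if pushed round. Origin: centre of the foot's underside, on the bench, under the disc's middle.
- tile: Place of the honeycomb board: fixed red-brown terracotta fire tile, 150 x 96 x 10 mm. Origin: centre of its underside, on the bench; x along the 150 mm, z up.
- cork_mat: Place of the flux dish: fixed round cork mat, 92 mm across, 5 mm thick. Origin: centre of its underside, on the bench.
- wood_tray: Place of the solder tin: fixed small dark wooden tray, 84 x 84 mm outside, 72 x 72 mm inside, walls 6 mm thick and 14 mm high, inner floor 6 mm above its origin. Origin: centre of its underside, on the bench; sides along x and y.

How it is judged:
At the end, for the whole second after the job is handed in: Each thing within 15 mm of the middle of its own place, resting on it (height within 3 mm), right way up (0.1 rad), at rest and released; the honeycomb board parallel to the tile within 0.26 rad, the charcoal block lengthwise in its holder within 0.35 rad (horizontal distance between charcoal and holder below 0.015 m and z of charcoal in the frame of holder between -0.001 and 0.005 m and angle between each of charcoal, magnesia, honeycomb, flux_dish, solder_tin's own z axis and vertical below 0.1 rad and linear speed of each of charcoal, magnesia, honeycomb, flux_dish, solder_tin below 0.02 m/s and angular speed of each of charcoal, magnesia, honeycomb, flux_dish, solder_tin below 0.2 rad/s and contact force between each of charcoal, magnesia, honeycomb, flux_dish, solder_tin and the fingers below 0.05 N and horizontal distance between magnesia and turntable below 0.015 m and z of magnesia in the frame of turntable between 0.027 and 0.033 m and horizontal distance between honeycomb and tile below 0.015 m and z of honeycomb in the frame of tile between 0.007 and 0.013 m and horizontal distance between flux_dish and cork_mat below 0.015 m and z of flux_dish in the frame of cork_mat between 0.002 and 0.008 m and horizontal distance between solder_tin and wood_tray below 0.015 m and z of solder_tin in the frame of wood_tray between 0.003 and 0.009 m and angle between the x axis of honeycomb and the x axis of tile, either way round below 0.26 rad and angle between the x axis of charcoal and the x axis of holder, either way round below 0.35 rad); the robot touches nothing.
It fails at once if one of the five things is dropped: free of the fingers and moving faster than 0.8 m/s (a fall of about 30 mm) ((linear speed of charcoal above 0.8 m/s and contact force between charcoal and the fingers below 0.05 N) or (linear speed of magnesia above 0.8 m/s and contact force between magnesia and the fingers below 0.05 N) or (linear speed of honeycomb above 0.8 m/s and contact force between honeycomb and the fingers below 0.05 N) or (linear speed of flux_dish above 0.8 m/s and contact force between flux_dish and the fingers below 0.05 N) or (linear speed of solder_tin above 0.8 m/s and contact force between solder_tin and the fingers below 0.05 N)).
It also fails if it takes over 128 s, if anything falls off the work surface, if the arm or the gripper's body presses on something with over 40 N, if the wrist force passes 120 N, or if a joint passes its speed limit or range.

## Working session

There is one attempt and no reset: what is moved stays moved. The work goes in short steps, each a Python script; the robot and the scene stay as the last script left them, time stands still between calls to the robot, and variables do not carry over. Pictures are saved under pics/ and viewed, at most 14 in all, crops included, and the job is handed in when it is done.

```bash
ls; mkdir -p pics; python3 - <<'E'
from bench import *
import cv2,numpy as np
for c in("scene","top"):
    cv2.imwrite(f"pics/{c}0.png",read_camera(c)[:,:,::-1])
    p=camera_params(c);print(c,p["K"],p["dist_coeffs"],np.round(p["camera_from_world"],3))
    for n in["charcoal","magnesia","honeycomb","flux_dish","solder_tin","holder","turntable","tile","cork_mat","wood_tray"]:
        print(n,[(np.round(d["at"]).tolist(),round(d["confidence"],2)) for d in look_for(c,n)[:2]],[(np.round(d["at"]).tolist(),round(d["confidence"],2)) for d in tip_of(c,n)[:2]])
print(read_time_s(),read_tcp_rot(),np.round(camera_params("wrist")["camera_from_world"],3))
E
```

```text
pics
scene [[471.47475132   0.         321.71349619]
 [  0.         471.47475132 204.69954233]
 [  0.           0.           1.        ]] [-0.05125868  0.          0.          0.          0.        ] [[ 0.737  0.675 -0.012 -0.402]
 [ 0.575 -0.637 -0.513 -0.295]
 [-0.354  0.372 -0.858  1.242]
 [ 0.     0.     0.     1.   ]]
charcoal [([270.0, 232.0], 0.9), ([269.0, 221.0], 0.31)] [([263.0, 225.0], 0.93), ([287.0, 328.0], 0.45)]
magnesia [([302.0, 198.0], 0.55), ([253.0, 209.0], 0.35)] [([299.0, 194.0], 0.86)]
honeycomb [([270.0, 222.0], 0.79)] [([262.0, 215.0], 0.83)]
flux_dish [([257.0, 211.0], 0.96)] [([254.0, 213.0], 0.81)]
solder_tin [([303.0, 187.0], 0.69)] [([303.0, 186.0], 0.86)]
holder [([200.0, 288.0], 0.83), ([285.0, 320.0], 0.2)] [([197.0, 287.0], 0.89)]
turntable [([289.0, 321.0], 0.8)] [([289.0, 326.0], 0.77)]
tile [([428.0, 180.0], 0.96)] [([427.0, 182.0], 0.83)]
cork_mat [([375.0, 110.0], 0.65), ([273.0, 234.0], 0.16)] [([377.0, 111.0], 0.69)]
wood_tray [([367.0, 242.0], 0.84)] [([369.0, 244.0], 0.76), ([378.0, 113.0], 0.47)]
top [[506.74509916   0.         319.55518081
[... 355 characters left out ...]
72.0, 233.0], 0.81)]
magnesia [([326.0, 243.0], 0.86)] [([326.0, 236.0], 0.71)]
honeycomb [([369.0, 229.0], 0.65)] [([371.0, 240.0], 0.71)]
flux_dish [([374.0, 238.0], 0.93)] [([374.0, 242.0], 0.67)]
solder_tin [([325.0, 229.0], 0.7)] [([324.0, 230.0], 0.6)]
holder [([448.0, 235.0], 0.65)] [([448.0, 235.0], 0.96)]
turntable [([423.0, 157.0], 0.81)] [([424.0, 157.0], 0.65)]
tile [([232.0, 155.0], 0.68)] [([233.0, 154.0], 0.59)]
cork_mat [([193.0, 241.0], 0.66)] [([195.0, 243.0], 0.57)]
wood_tray [] []
2.1 [ 1.33482507e-01  9.91051169e-01 -3.42406864e-07 -7.51955091e-06] [[ 0.266  0.964 -0.001 -0.65 ]
 [ 0.92  -0.254  0.3   -0.039]
 [ 0.289 -0.08  -0.954  0.379]
 [ 0.     0.     0.     1.   ]]
```

View pics/scene0.png

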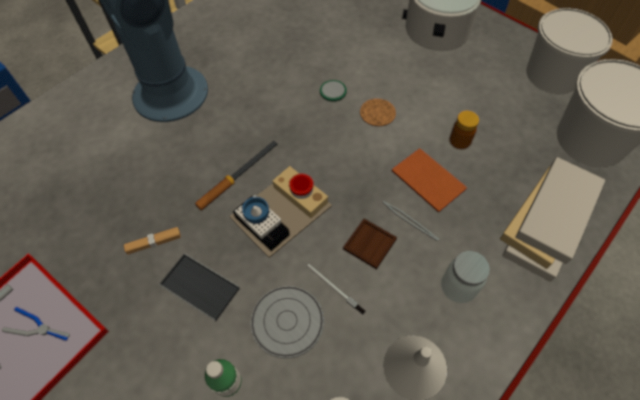

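View pics/top0.png

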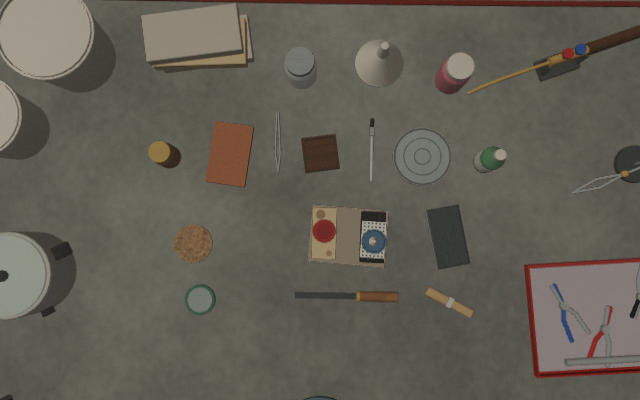

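Top view: the honeycomb with the blue dish lies on the charcoal block (around 373,238), and the red tin stands on the magnesia block (324,231). The tile (231,154), tray (320,153), turntable (422,157), holder (448,237) and mat (193,243) all show. The scene view agrees. Next I'll triangulate both views, then take wrist close-ups.

```bash
cat > h.py <<'E'
from bench import *
import cv2,numpy as np
from scipy.spatial.transform import Rotation as R
NAMES=["charcoal","magnesia","honeycomb","flux_dish","solder_tin","holder","turntable","tile","cork_mat","wood_tray"]
def ray(p,uv):
    n=cv2.undistortPoints(np.array([[uv]],float),np.array(p["K"]),np.array(p["dist_coeffs"]))[0,0]
    T=np.array(p["camera_from_world"]);Rt=T[:3,:3].T
    d=Rt@np.array([*n,1]);return -Rt@T[:3,3],d/np.linalg.norm(d)
def tri(rs):
    A=[np.eye(3)-np.outer(d,d) for _,d in rs]
    X=np.linalg.solve(sum(A),sum(a@c for a,(c,_) in zip(A,rs)))
    return X,max(np.linalg.norm(a@(X-c)) for a,(c,_) in zip(A,rs))
def onz(p,uv,z):
    c,d=ray(p,uv);return (c+d*(z-c[2])/d[2])[:2]
def proj(p,X):
    T=np.array(p["camera_from_world"]);return cv2.projectPoints(np.array(X,float).reshape(-1,1,3),cv2.Rodrigues(T[:3,:3])[0],T[:3,3],np.array(p["K"]),np.array(p["dist_coeffs"]))[0].reshape(-1,2)
def down(yaw): # tool x at yaw in the world, z down; the half turn with easier last joint is chosen in q()
    return R.from_matrix([[np.cos(yaw),np.sin(yaw),0],[np.sin(yaw),-np.cos(yaw),0],[0,0,-1]]).as_quat()
def quat(pos,yaw):
    best=None
    for a in(yaw,yaw+np.pi):
        j=inverse_kinematics(list(pos),list(down(a)))
        if j is not None and (best is None or abs(j[6])<best[0]): best=(abs(j[6]),down(a),a)
    return best[1]
E
python3 - <<'E'
from h import *
P={c:camera_params(c) for c in("scene","top")}
for c in P: read_camera(c)
for n in NAMES:
    for f in(look_for,tip_of):
        d=[f(c,n)[:1] for c in P]
        if all(d):
            X,e=tri([ray(P[c],k[0]["at"]) for c,k in zip(P,d)]);print(n,f.__name__,np.round(X,3),round(e,4),[round(k[0]["confidence"],2) for k in d])
print(camera_params("wrist")["K"],read_eef_pos())
W=[]
for i,(x,y) in enumerate([(0.40,-0.05),(0.42,0.04)]):
    q=down(np.pi);j=inverse_kinematics([x,y,0.33],list(q));print(j)
    move_ptp([x,y,0.33],list(q)); p=camera_params("wrist");im=read_camera("wrist");np.save(f"pics/w{i}.npy",im);W.append(im)
    import pickle;pickle.dump(p,open(f"pics/w{i}.pkl","wb"))
    for n in NAMES:
        print(n,[[(np.round(d["at"],1).tolist(),round(d["confidence"],2)) for d in f("wrist",n)[:1]] for f in(look_for,tip_of)])
cv2.imwrite("pics/w0.png",W[0][:,:,::-1]);cv2.imwrite("pics/w1.png",W[1][:,:,::-1])
print(read_time_s())
E
```

```text
charcoal call [ 0.515 -0.12   0.031] 0.0007 [0.9, 0.75]
charcoal call [ 0.475 -0.114  0.016] 0.0018 [0.87, 0.98]
magnesia call [0.59  0.042 0.21 ] 0.1381 [0.64, 0.92]
magnesia call [ 0.482 -0.013  0.016] 0.0057 [0.69, 0.57]
honeycomb call [ 0.495 -0.107  0.047] 0.0057 [0.68, 0.83]
honeycomb call [ 0.468 -0.112  0.045] 0.0024 [0.68, 0.72]
flux_dish call [ 0.459 -0.115  0.062] 0.0006 [0.88, 0.69]
solder_tin call [ 0.488 -0.004  0.052] 0.0021 [0.74, 0.78]
solder_tin call [ 0.495 -0.012  0.062] 0.0022 [0.69, 0.97]
holder call [ 0.477 -0.299  0.002] 0.0002 [0.92, 0.73]
holder call [ 0.475 -0.301 -0.004] 0.0017 [0.69, 0.55]
turntable call [ 0.558 -0.266 -0.084] 0.0972 [0.86, 0.65]
turntable call [ 0.663 -0.237 -0.01 ] 0.0026 [0.91, 0.62]
tile call [0.665 0.226 0.008] 0.0031 [0.81, 0.81]
tile call [0.665 0.224 0.013] 0.004 [0.62, 0.73]
cork_mat call [0.446 0.305 0.009] 0.0036 [0.62, 0.71]
cork_mat call [0.458 0.304 0.013] 0.0001 [0.66, 0.73]
wood_tray call [0.674 0.006 0.012] 0.0008 [0.92, 0.83]
wood_tray call [ 0.675  0.014 -0.001] 0.0017 [0.98, 0.63]
[[358.772531     0.         316.276024
[... 771 characters left out ...]
, 0.79)], [([352.9, 328.8], 0.74)]]
[-1.05122561 -0.24713932  0.75040406  2.03541252  0.17436912  1.29272022
  1.20628524]
charcoal [[([210.1, 187.9], 0.91)], []]
magnesia [[([283.4, 177.7], 0.97)], [([285.4, 193.2], 0.62)]]
honeycomb [[([194.3, 180.0], 0.72)], [([282.7, 208.8], 0.38)]]
flux_dish [[([179.2, 195.0], 0.82)], [([184.9, 191.7], 0.83)]]
solder_tin [[([278.5, 212.2], 0.76)], [([278.4, 208.4], 0.97)]]
holder [[([60.4, 192.3], 0.78)], [([68.5, 191.2], 0.64)]]
turntable [[([112.7, 301.4], 0.83)], [([137.8, 310.6], 0.94)]]
tile [[([420.4, 335.3], 0.56)], []]
cork_mat [[([525.0, 172.7], 0.62)], [([523.7, 174.5], 0.57)]]
wood_tray [[([294.0, 320.4], 0.85)], [([293.6, 317.2], 0.74)]]
9.3
```

View pics/w0.png

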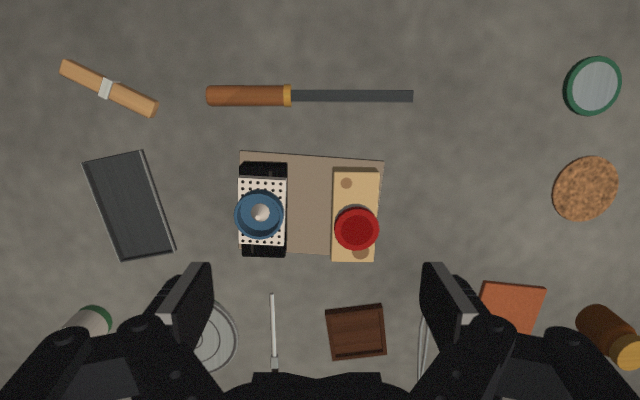

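View pics/w1.png

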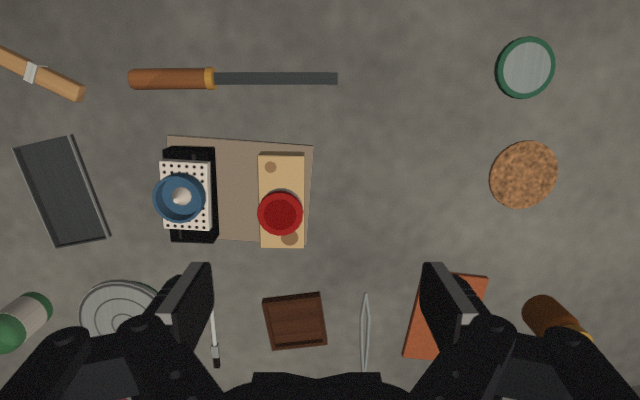

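Wrist view w0: blue dish at (260,212), red lid (356,229), magnesia (356,215), honeycomb (263,210), holder (128,205), mat (586,188), tray (356,332). The turntable and tile are partly behind the fingers. w1 shows the same things about 75 px further left, so I'll measure by colour segmentation.

```bash
cat >> h.py <<'E'
# colour ranges in HSV (OpenCV)
COL={"flux_dish":((95,90,40),(120,255,255)),"solder_tin":((174,150,60),(4,255,255)),"tile":((4,130,60),(12,255,255)),
 "cork_mat":((9,80,60),(17,200,255)),"wood_tray":((3,60,15),(14,220,95)),"magnesia":((12,50,130),(26,160,255)),
 "honeycomb":((0,0,150),(180,50,255)),"charcoal":((0,0,0),(180,255,22)),"holder":((0,0,25),(180,60,64))}
def seg(im,name,near,rad,close=5):
    hsv=cv2.cvtColor(np.ascontiguousarray(im),cv2.COLOR_RGB2HSV);lo,hi=COL[name]
    if lo[0]<=hi[0]: m=cv2.inRange(hsv,lo,hi)
    else: m=cv2.inRange(hsv,lo,(180,*hi[1:]))|cv2.inRange(hsv,(0,*lo[1:]),hi)
    d=np.zeros_like(m);cv2.circle(d,tuple(int(v) for v in near),rad,255,-1);m&=d
    k=np.ones((close,close),np.uint8);m=cv2.morphologyEx(cv2.morphologyEx(m,cv2.MORPH_CLOSE,k),cv2.MORPH_OPEN,np.ones((3,3),np.uint8))
    cs=cv2.findContours(m,cv2.RETR_EXTERNAL,cv2.CHAIN_APPROX_NONE)[0]
    return cv2.convexHull(max(cs,key=cv2.contourArea))[:,0] if cs else None
def boxw(p,hull,z): # min-area rectangle of a hull put on the plane z: centre, sides, angle of the long side
    w=np.array([onz(p,u,z) for u in hull]);c,(a,b),_=r=cv2.minAreaRect((w*1000).astype(np.float32))
    q=cv2.boxPoints(r);e=max((q[1]-q[0],q[2]-q[1]),key=np.linalg.norm);t=np.arctan2(e[1],e[0])
    return np.round(np.array(c)/1000,4),sorted((round(a,1),round(b,1))),round((t+np.pi/2)%np.pi-np.pi/2,3)
E
python3 - <<'E'
from h import *
import pickle
V={"w0":(pickle.load(open("pics/w0.pkl","rb")),np.load("pics/w0.npy")),"w1":(pickle.load(open("pics/w1.pkl","rb")),np.load("pics/w1.npy")),
 "top":(camera_params("top"),cv2.imread("pics/top0.png")[:,:,::-1]),"scene":(camera_params("scene"),cv2.imread("pics/scene0.png")[:,:,::-1])}
N={"flux_dish":((260,212,45),(180,198,45),(373,240,22),(256,210,22)),"solder_tin":((356,229,40),(280,213,40),(324,231,22),(301,186,22)),
"cork_mat":((586,188,50),(524,174,50),(193,243,30),(377,111,28)),"tile":(None,None,(231,154,50),(428,180,50)),
"wood_tray":((356,332,50),(295,320,50),(320,153,32),(370,243,38)),"holder":((128,205,75),(62,190,75),(448,237,45),(200,287,55)),
"magnesia":((356,215,70),(280,205,70),(324,232,40),None),"honeycomb":((263,210,55),(186,195,55),(373,238,30),None)}
Z={"flux_dish":.076,"solder_tin":.062,"cork_mat":.005,"tile":.01,"wood_tray":.014,"holder":.012,"magnesia":.038,"honeycomb":.052}
for n,l in N.items():
    rs=[]
    for v,s in zip(V,l):
        if s is None: continue
        p,im=V[v];h=seg(im,n,s[:2],s[2])
        if h is None or len(h)<5: print(n,v,"none");continue
        c=cv2.minAreaRect(h.astype(np.float32))[0];rs.append(ray(p,c));print(n,v,np.round(c,1),*boxw(p,h,Z[n]))
    print("   TRI",np.round(tri(rs)[0],4),round(tri(rs)[1],4))
for v,s in(("top",(422,157)),("scene",(287,320))):
    p,im=V[v];g=cv2.medianBlur(cv2.cvtColor(np.ascontiguousarray(im),cv2.COLOR_RGB2GRAY),3)
    x,y=s;print(v,cv2.HoughCircles(g[y-60:y+60,x-60:x+60],cv2.HOUGH_GRADIENT,1,20,param1=80,param2=20,minRadius=22,maxRadius=40))
E
```

```text
flux_dish w0 [258.  214.5] [ 0.4642 -0.1146] [54.4, 56.1] 0.0
flux_dish w1 [178.5 197.5] [ 0.4632 -0.1118] [52.9, 60.2] -0.84
flux_dish top [379.4 243.7] [ 0.4593 -0.1286] [23.1, 36.3] -0.454
flux_dish scene [255.  209.5] [ 0.4674 -0.1173] [49.8, 56.3] -0.77
   TRI [ 0.4638 -0.1187  0.0713] 0.0113
solder_tin w0 [356.  228.5] [ 0.4867 -0.0026] [51.9, 54.1] 0.78
solder_tin w1 [279.  212.5] [ 0.4862 -0.0024] [51.3, 52.9] 0.002
solder_tin top [323.5 230.5] [ 0.4871 -0.0022] [48.0, 48.1] -1.554
solder_tin scene [301.  184.5] [ 0.4884 -0.0033] [47.6, 54.1] -0.837
   TRI [ 0.4871 -0.0023  0.0591] 0.0005
cork_mat w0 [585. 188.] [0.4538 0.3099] [90.5, 91.3] 0.887
cork_mat w1 [523.  174.5] [0.4545 0.31  ] [89.8, 92.0] -1.559
cork_mat top [192.5 242.5] [0.454  0.3106] [88.3, 88.7] -1.555
cork_mat scene [377.5 112. ] [0.452  0.3118] [89.3, 94.8] -0.872
   TRI [0.4531 0.3103 0.0047] 0.0009
tile top [229.3 153.5] [0.6694 0.2273] [94.7, 147.5] -0.122
tile scene [428.8 178.7] [0.6691 0.2279] [97.9, 150.2] -0.12
   TRI [0.6698 0.2283 0.0089] 0.0005
wood_tray w0 [355.9 331.7] [0.6707 0.0092] [83.8, 92
[... 350 characters left out ...]
42.3] 0.195
holder top [447.9 236.3] [ 0.4786 -0.2985] [76.4, 142.5] 0.196
holder scene [199.5 285.5] [ 0.4799 -0.297 ] [76.8, 146.9] 0.198
   TRI [ 0.4779 -0.2978  0.0077] 0.0019
magnesia w0 [332.9 208.8] [ 0.4738 -0.0286] [111.7, 134.6] -0.049
magnesia w1 [262.5 194.9] [ 0.4748 -0.0238] [111.8, 132.7] -0.072
magnesia top [323.5 248. ] [ 0.4466 -0.0029] [46.4, 53.6] -1.556
   TRI [ 0.451  -0.0165  0.0941] 0.0151
honeycomb w0 [261.5 190.7] [ 0.443 -0.113] [29.4, 55.4] 1.51
honeycomb w1 [184.  195.5] [ 0.4698 -0.1141] [57.3, 83.4] -0.058
honeycomb top [373.5 226.5] [ 0.4983 -0.1174] [20.7, 53.1] -1.554
   TRI [ 0.4877 -0.1335 -0.0342] 0.0195
top [[[59.5 59.5 26.6]]]
scene [[[59.5 61.5 32.2]]]
```

```bash
cat >> h.py <<'E'
def tilt_ok(): return round(read_time_s(),1),round(float(read_finger_gap()),4),np.round(read_grasp_force(),1),np.round(read_ft_force(),1)
def pick(xy,yaw,z,op=.074,eff=40,up=.2):
    q=list(quat([*xy,up],yaw));move_gripper(op);move_ptp([*xy,up],q);movel([*xy,z+.02],q,speed=.2);movel([*xy,z],q,speed=.06)
    move_gripper(.03,eff);print("grip",tilt_ok())
    movel([*xy,z+.02],q,speed=.08);movel([*xy,up],q,speed=.2);print("lift",tilt_ok())
def place(xy,yaw,z,op=.068,up=.2):
    q=list(quat([*xy,up],yaw));move_ptp([*xy,up],q);movel([*xy,z+.015],q,speed=.18);movel([*xy,z+.0015],q,speed=.04)
    print("down",tilt_ok());move_gripper(op);movel([*xy,z+.04],q,speed=.12);movel([*xy,up],q,speed=.25);print("off",tilt_ok())
E
python3 - <<'E'
from h import *
c=[ray(camera_params("top"),(421.5,156.5)),ray(camera_params("scene"),(286.5,321.5))];print("turntable",tri(c))
q=list(quat([.43,.12,.2],np.pi));move_gripper(.06);move_ptp([.43,.12,.1],q);movel([.43,.12,.03],q,speed=.2)
pause(.2);f0=read_ft_force()[2];z=.03
while z>.008:
    z-=.0015;movel([.43,.12,z],q,speed=.03);f=read_ft_force()[2]-f0
    if abs(f)>3: break
print("touch",z,f,read_eef_pos(),read_finger_gap())
movel([.43,.12,.1],q,speed=.25);print(read_time_s())
E
```

```text
turntable (array([ 0.66692526, -0.23233274,  0.02621993]), np.float64(7.361588066434941e-06))
touch 0.013499999999999988 7.716128900793669 [0.43026457 0.12006492 0.01401366] 0.059871201445417306
14.5833
```

```bash
python3 - <<'E'
from h import *
pick((.4640,-.1135),np.pi/2,.076)
if read_finger_gap()>.045: place((.4537,.3105),np.pi/2,.029)
E
```

```text
grip (17.4, 0.0549, np.float64(41.3), array([-0.5,  0.2,  5.6]))
lift (18.4, 0.055, np.float64(42.4), array([-0.7, -0.1, -0.3]))
down (21.5, 0.0552, np.float64(42.4), array([-0.5,  0.1, -0.2]))
off (22.9, 0.0678, np.float64(0.0), array([-0.3, -0.8, -0.1]))
```

```bash
python3 - <<'E'
from h import *
pick((.487,-.0024),np.pi/2,.066)
if read_finger_gap()>.045:
    place((.673,.0092),np.pi/2+.15,.034)
    import pickle
    for i,(x,y) in enumerate([(0.42,-0.06),(0.42,0.02)]):
        move_ptp([x,y,.33],list(down(np.pi)));p=camera_params("wrist");im=read_camera("wrist");np.save(f"pics/v{i}.npy",im);pickle.dump(p,open(f"pics/v{i}.pkl","wb"))
        cv2.imwrite(f"pics/v{i}.png",im[:,:,::-1])
    print(read_time_s())
E
```

```text
grip (25.9, 0.052, np.float64(41.3), array([-0.6, -0.5,  5.2]))
lift (27.0, 0.0522, np.float64(41.9), array([-0.1,  0.6, -0.5]))
down (29.2, 0.0525, np.float64(41.9), array([-0.4,  0.3, -0.7]))
off (30.7, 0.0679, np.float64(0.0), array([-0.2,  0.2, -1. ]))
32.3083
```

View pics/v1.png

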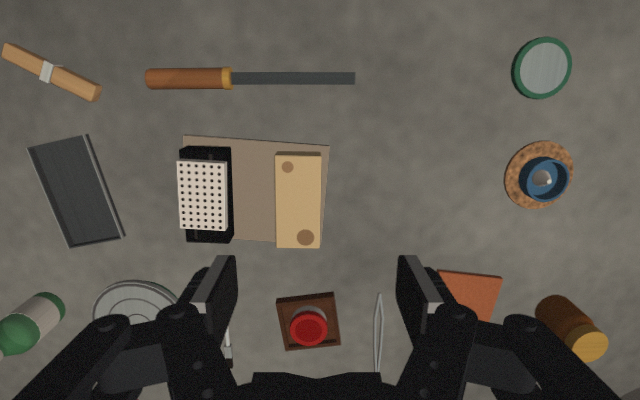

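Wrist view v1: the dish is on the mat (543,178), the tin is in the tray (309,327), the honeycomb lies bare at (203,195) and the magnesia at (299,200). Next I'll measure these.

```bash
python3 - <<'E'
from h import *
import pickle
V=[(pickle.load(open(f"pics/v{i}.pkl","rb")),np.load(f"pics/v{i}.npy")) for i in(0,1)]
G={"honeycomb":(.468,-.113,.052,55),"magnesia":(.475,-.003,.038,70),"solder_tin":(.673,.009,.030,45),"flux_dish":(.4537,.3105,.029,45)}
COL["magnesia"]=((12,85,110),(26,200,255));COL["honeycomb"]=((0,0,120),(180,75,255))
for n,(x,y,z,r) in G.items():
    rs=[]
    for p,im in V:
        u=proj(p,[x,y,z])[0];h=seg(im,n,u,r)
        if h is None or len(h)<5: print(n,"none",u);continue
        rs.append(ray(p,cv2.minAreaRect(h.astype(np.float32))[0]));print(n,*boxw(p,h,z))
    print("  TRI",np.round(tri(rs)[0],4)) if len(rs)>1 else 0
E
```

```text
honeycomb [ 0.4667 -0.096 ] [92.5, 111.2] -0.075
honeycomb [ 0.4697 -0.114 ] [58.9, 83.7] -0.056
  TRI [ 0.445  -0.0896  0.1239]
magnesia [ 0.4825 -0.0027] [55.1, 118.6] -0.022
magnesia [ 0.4824 -0.0024] [55.5, 118.6] -0.017
  TRI [ 0.4771 -0.0028  0.0467]
solder_tin [0.6699 0.0093] [52.2, 57.6] 0.027
solder_tin [0.6699 0.0098] [52.2, 57.2] 0.006
  TRI [0.6728 0.0098 0.0255]
flux_dish [0.4532 0.3001] [53.2, 67.9] 1.294
flux_dish [0.4524 0.3019] [53.4, 64.0] 1.14
  TRI [0.4541 0.308  0.0195]
```

```bash
python3 - <<'E'
from h import *
import pickle
pick((.4695,-.115),-.056,.057,op=.070)
if read_finger_gap()>.045:
    place((.6693,.2276),-.121,.029)
    for i,(x,y) in enumerate([(0.42,-0.06),(0.42,0.02)]):
        move_ptp([x,y,.33],list(down(np.pi)));p=camera_params("wrist");im=read_camera("wrist");np.save(f"pics/u{i}.npy",im);pickle.dump(p,open(f"pics/u{i}.pkl","wb"))
        cv2.imwrite(f"pics/u{i}.png",im[:,:,::-1])
        h=seg(im,"charcoal",proj(p,[.48,-.115,.038])[0],70);print(boxw(p,h,.038))
        COL["magnesia"]=((12,85,110),(26,200,255));print(boxw(p,seg(im,"magnesia",proj(p,[.48,-.003,.038])[0],70),.038))
    print(read_time_s())
E
```

```text
grip (36.0, 0.0551, np.float64(42.7), array([-1.2, -0.3,  2. ]))
lift (37.2, 0.0551, np.float64(42.4), array([-0.4,  0.1, -1.1]))
down (40.6, 0.055, np.float64(42.4), array([-0.1,  0.3, -0.7]))
off (42.1, 0.0679, np.float64(0.0), array([-0.4, -0.2, -0.6]))
(array([ 0.4738, -0.1152]), [55.1, 121.7], np.float32(-0.031))
(array([ 0.4825, -0.0025]), [55.3, 118.7], np.float32(-0.016))
(array([ 0.473, -0.112]), [60.2, 120.6], np.float32(-0.034))
(array([ 0.4823, -0.0025]), [55.4, 118.6], np.float32(-0.016))
44.075
```

View pics/u0.png

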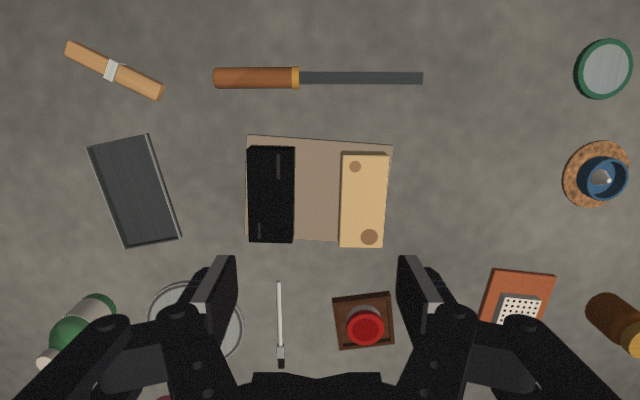

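Wrist view u0: the charcoal block is bare at (271,194), the magnesia at (364,200), and the honeycomb sits on the tile (~518,310). Now moving both blocks.

```bash
python3 - <<'E'
from h import *
pick((.474,-.1150),-.032,.038,op=.070)
if read_finger_gap()>.045:
    place((.4785,-.2975),.197,.032)
    pick((.4818,-.0025),-.018,.036,op=.070)
    if read_finger_gap()>.045: place((.667,-.232),-.018,.058)
    move_ptp([.40,-.02,.36],list(down(np.pi)))
    cv2.imwrite("pics/wf.png",read_camera("wrist")[:,:,::-1])
    move_j([-1.401,0.383,0.044,1.598,-0.018,1.161,-0.05])
    for c in("top","scene"): cv2.imwrite(f"pics/{c}1.png",read_camera(c)[:,:,::-1])
    print(read_time_s())
    t=cv2.imread("pics/top1.png")[100:300,150:490];s=cv2.imread("pics/scene1.png")[80:380,140:480]
    cv2.imwrite("pics/f.png",cv2.vconcat([cv2.resize(t,(680,400)),]));cv2.imwrite("pics/g.png",cv2.resize(s,(660,582)))
E
```

```text
grip (47.9, 0.0549, np.float64(43.2), array([0.2, 0.2, 1.9]))
lift (49.1, 0.0551, np.float64(42.9), array([-0.8, -0.4, -2.4]))
down (51.4, 0.055, np.float64(42.9), array([-0.3, -1. , -0.7]))
off (52.8, 0.0677, np.float64(0.0), array([-0.6, -0. ,  0.1]))
grip (55.8, 0.0547, np.float64(43.2), array([-0.1,  0. ,  1.2]))
lift (57.0, 0.0549, np.float64(42.9), array([-0.6, -0.1, -2.5]))
down (59.5, 0.0551, np.float64(42.9), array([ 0.1, -0.1, -0.3]))
off (60.8, 0.0678, np.float64(0.0), array([-0.5,  0.3,  0.3]))
65.3417
```

View pics/f.png

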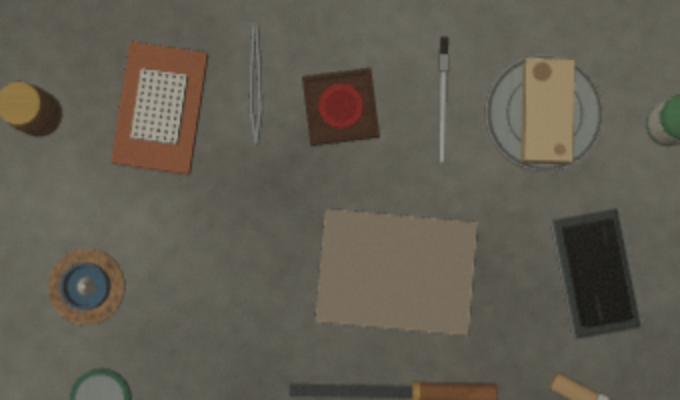

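View pics/g.png

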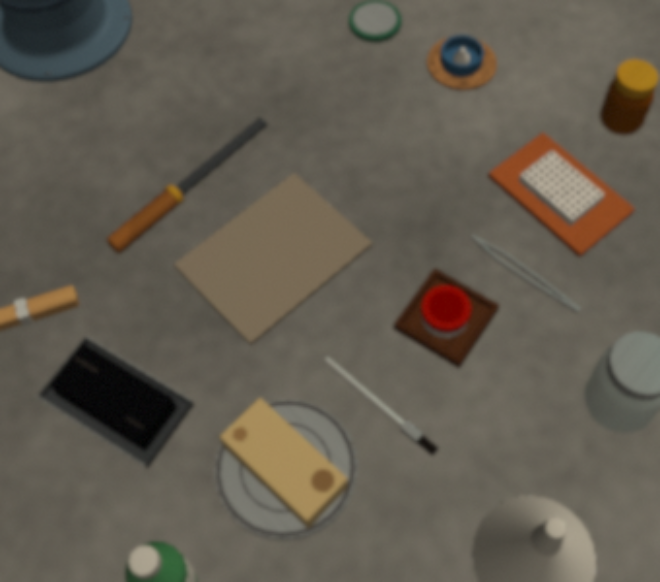

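Cropped views: magnesia at (549,110) on the disc centred at (544,111), an offset that is just the parallax of its height. The charcoal lies inside its holder, and the board, dish and tin are all centred on their places.

```bash
python3 -c "
from bench import *
print(sign_off(),read_time_s())"
```

```text
the job is handed in; nothing more can be done
the job is handed in; nothing more can be done
```

The job is handed in at about 65 s of the 128 s: all five things look flat, released and centred on their places in the final top and scene pictures. I have not seen the judging result.

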